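# Tip the drained vial racks down flat

### The arm

A 7-joint arm with a two-finger parallel gripper is mounted at the origin on the work surface. World frame = base frame: x ahead of the robot, y to its left, z up, the work surface at z = 0. Lengths are in m, angles in rad, forces in N, time in s.
With the tool pointing down it reaches from about 0.35 to 0.9 m from the base axis. Payload 8.1 kg.
Tool frame: the origin (TCP) lies midway between the tips of the shut fingers; the grasp point (between the pads) lies 19 mm behind it; z points along the fingers, y is the direction in which the jaws open and shut (so a half turn about z gives the same grasp; the last joint's range is limited). The gripper opens to 92 mm and grips with 3 to 60 N. Pads are 19 mm wide; open, the fingers measure 130 mm over their backs; the gripper's body (75 mm by 190 mm) begins 47 mm behind the grasp point.
Start: joints at [-1.21, 0.434, 0.025, 1.573, -0.012, 1.134, -0.075], TCP at [0.28, 0.559, 0.192] pointing down, gripper open.
Joint ranges: [-2.62, 2.62], [-0.44, 2.09], [-1.27, 1.32], [0.08, 2.57], [-1.32, 4.46], [0.12, 2], [-2.74, 2.74]. Speed limits (rad/s): [2.22, 2.22, 3.01, 3.01, 3.14, 3.14, 3.14].

### API

Orientations are given as a rotation vector (axis times angle).
In Python, from cell import observe, get_image, ticket gives the robot as it stands.
- The arm moves only by the shell command python3 -m jog 'ROWS' [OPENING] [FORCE]. ROWS is JSON, a list of rows, each a list of 4 numbers: the shift along the tool's x, y, z in m, then the turn about the tool's z in rad. In form: [[x, y, z, twist], ...]. A call has 1 to 8 rows; each row shifts and turns the pose as measured when the row begins, along the tool's axes as they then stand; what a row does not reach is not made up. A row lasts 1/10 s, in which the tool goes at most 50 mm and 8.59 degrees, less where a joint would pass 70% of its speed; a pose out of reach is approached as far as the arm can. A call is refused whole if a number of a shift passes 0.05 or a number of a turn 0.15, either way. A call with a gripper value outside its range is refused whole. OPENING is the gripper's target within -1 to 1 (shut at 1, half-way at 0, fully open at -1), set as the call begins (- or left out, the last holds). The fingers move at their own pace and stop on an object; FORCE is the grip in N (left out, the last holds). Time passes only in rows, so rows that do not move let the fingers close. It gives the time, the measured TCP pose, the force and the opening at its end, in the units of the state.
- observe(): the state, without advancing time (a new reading comes with each control period).
- get_image(name): name is "side" or "top" or "wrist"; returns a dict with "img" (480x640x3 uint8, red, green, blue), "intrinsics" (3x3 intrinsics, pixels), "D" ([k1, k2, p1, p2, k3] as OpenCV has them; the pictures are not rectified), "rvec" (rotation vector, rad) and "tvec" (3), from world to camera coordinates, as OpenCV has them. Camera axes: x right, y down, z forward; pixel columns grow to the right and rows downward; lengths in m; the calibration is good to about 2 mm. A picture is of the moment at which its call begins. There is no depth.
- ticket.sign_off(): hands the job in, once; it reports no verdict.
The state is a dict: "clock": time; "joints": joint angles; "dq": joint speeds; "joint_efforts": joint torques, N m; "position": TCP position; "ee_rot": TCP orientation; "force": force on the tool from outside, world axes, zero at the start; "ft_torque": the same for the moment, N m; "width": opening from 0.0 (shut) to 1.0 (fully open).
Only numpy, scipy, OpenCV 4.12 (cv2) and the standard library are available. Lean on these libraries where they do the work, as an engineer would, in place of code of your own. Each camera call takes 0.05 s, during which the arm holds its last target. There are 200 camera calls.

### The job

Two empty vial racks have been left standing on edge on the drying mat to drain. Push each of them over with the fingertips, where it stands, so that it lies flat on its rubber feet with the open pockets facing up, ready for loading; the order does not matter. Only push: do not pick a rack up or shove it across the mat, and leave everything else standing where it is.

Things in the scene. Friction and masses are not known exactly. Their poses are not given: they have to be found in the camera images.
- long_rack: Empty plastic vial rack, 8 x 4 pockets: 130 long (y), 75 high as it stands (z), 32 deep without feet (x). It stands on a long edge, facing any way. Origin: middle of the edge face it stands on; -x points out of the white open pocket face, +x out of the grey closed face with the feet, y along the length, z up. Correctly laid down, +x points straight down.
- long_rack_center (a point): Centre of the long rack, in its own frame at (0, 0, 37.5 mm). Either rack weighs 0.15 to 0.31 kg, centre of mass at its middle. Pushed near its top it does not slide but tips over its far lower edge, and once past balance (about 25 degrees) falls flat by itself.
- short_rack: Empty plastic vial rack, 4 x 3 larger pockets: 108 long (y), 80 high as it stands (z), 36 deep without feet (x). It stands on a long edge, facing any way. Origin: middle of the edge face it stands on; -x points out of the white open pocket face, +x out of the grey closed face with the feet, y along the length, z up. Correctly laid down, +x points straight down.
- short_rack_center (a point): Centre of the short rack, in its own frame at (0, 0, 40 mm). On both racks the white pocket grid is a 12 mm deep layer, seen from above as a white strip along the standing rack; the grey opposite face has four black rubber feet near its corners, 16 mm across, 4 mm high.
- mat: Drying mat under both racks: fixed black rubber sheet 350 (x) x 620 (y), 3 mm thick, its top at z = 0.003. Origin at the centre of its underside.
- amber_jar: Bystander: amber glass jar, 48 across, 75 high, loose, on the far part of the mat between the racks. Origin at its underside.
- beaker: Bystander: glass beaker, 54 across, 65 high, loose, on the near part of the mat between the racks. Origin at its underside.
- standard_weight: Bystander: brass cylinder weight, 26 across, 35 high, loose, mid-mat between the racks. Origin at its underside.
- loaded_rack: Bystander: vial rack full of capped vials, already lying flat to the left of the mat, 75 x 130, 48 high with the caps. Origin at its underside. Not one of the two to be tipped.
- rinse_bottle: Bystander: clear bottle with a red cap, 60 across, 95 high, loose, just right of the mat. Origin at its underside.
Things that resemble listed ones, but are neither listed nor needed, are in the scene too. Leave any orange look-alike of the long_rack alone.

How it is judged:
At the end, for the whole second after the job is handed in: Both racks lie flat on their feet, pockets up (within 0.1 rad of level), at rest, each with its centre less than 12 cm from where that centre was at the start (tipping alone moves it about 6 cm) (angle between each of long_rack, short_rack's own x axis and vertical above 3.04159 rad and distance of each of long_rack_center, short_rack_center from where it was at the start of the episode below 0.12 m and height (world z) of each of long_rack_center, short_rack_center below 0.03 m and linear speed of each of long_rack, short_rack below 0.02 m/s and angular speed of each of long_rack, short_rack below 0.1 rad/s); the robot touches nothing.
It fails at once if a rack is lifted more than about 2 cm off the mat (height (world z) of long_rack_center above 0.066 m or height (world z) of short_rack_center above 0.069 m).
It fails at once if a rack is carried or shoved away (its centre over 14 cm from its start) (distance of any of long_rack_center, short_rack_center from where it was at the start of the episode above 0.14 m).
It fails at once if another thing is moved more than 3 cm (distance of any of amber_jar, beaker, standard_weight, loaded_rack, rinse_bottle from where it was at the start of the episode above 0.03 m).
It fails at once if another thing is tipped over (angle between any of amber_jar, beaker, standard_weight, loaded_rack, rinse_bottle's own z axis and vertical above 0.4 rad).
It also fails if it takes over 45 s, if anything falls off the work surface, if the arm or the gripper's body presses on something with over 40 N, if the wrist force passes 120 N, or if a joint passes its speed limit or range.

## Working session

There is one attempt and no reset: what is moved stays moved. The work goes in short steps, Python scripts to look and compute and a shell command to move; the robot and the scene stay as the last step left them, time stands still between calls to the robot, and variables do not carry over. Pictures are saved under pics/ and viewed, about 8 in all and at most 12, crops included, and the job is handed in when it is done.

```bash
mkdir -p pics; ls; python3 - <<'E'
from cell import observe,get_image
import cv2
print(observe())
for n in("top","side"):
    d=get_image(n); cv2.imwrite(f"pics/{n}0.png",d["img"][:,:,::-1]); print(n,d["intrinsics"],d["D"],d["rvec"],d["tvec"])
E
```

```text
pics
{'clock': 0.0, 'joints': array([-1.2096129 ,  0.43520132,  0.02499259,  1.5741221 , -0.01158713,
        1.13401596, -0.0751054 ]), 'dq': array([-0.00029052,  0.00089165,  0.00171796, -0.00013996,  0.00075425,
        0.00091369,  0.00038034]), 'joint_efforts': array([ 5.32286813e-04, -6.67839217e+01,  9.85145196e-01, -3.14473414e+01,
       -6.06120075e-02,  4.28288989e-02,  1.87202891e-04]), 'position': array([0.27939414, 0.55841858, 0.19134905]), 'ee_rot': array([-7.22084326e-01, -3.05726945e+00,  2.49519378e-03]), 'force': array([-0.29969943, -0.34324605, -0.14446028]), 'ft_torque': array([0.05052131, 0.0008807 , 0.03176298]), 'width': 0.9982658800426814}
top [[436.55981621   0.         315.26766756]
 [  0.         436.55981621 238.69135232]
 [  0.           0.           1.        ]] [-0.03718701  0.          0.          0.          0.        ] [ 2.15580595 -2.13896141  0.1955184 ] [2.15611232e-04 5.18690127e-01 1.10805918e+00]
side [[619.90145101   0.         307.58440709]
 [  0.         619.90145101 233.87620685]
 [  0.           0.           1.        ]] [0.05707969 0.         0.         0.         0.        ] [ 2.24669535 -0.74840519  0.29441125] [-0.39894176  0.26120622  1.21959619]
```

View pics/top0.png

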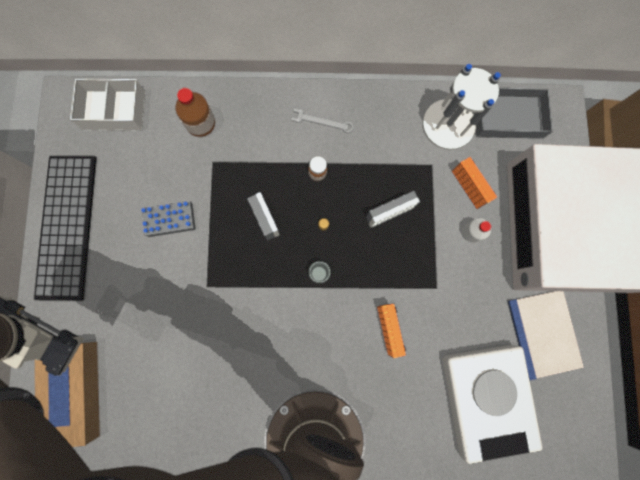

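View pics/side0.png

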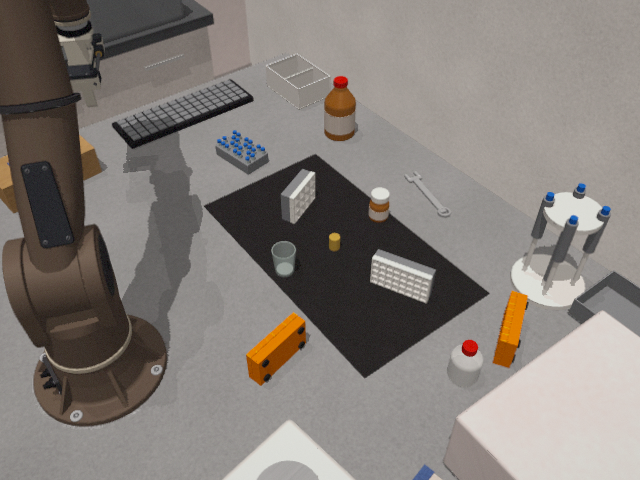

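The top view shows one standing rack at about (263,215) and one at about (393,209). The jar is at (318,168), the beaker at (319,271), the weight at (323,224) and the bottle at (481,230). In the side view, both racks' white pocket faces point towards that camera. I'll zoom in and measure next.

```bash
cat > h.py <<'E'
import numpy as np,cv2
from cell import get_image,observe
def ray(d,uv,z):
    K=np.array(d["intrinsics"]);R,_=cv2.Rodrigues(np.array(d["rvec"]));t=np.array(d["tvec"]).ravel()
    p=cv2.undistortPoints(np.float64(uv).reshape(-1,1,2),K,np.array(d["D"])).reshape(-1,2)
    r=np.c_[p,np.ones(len(p))]@R; c=-R.T@t
    return c+r*((z-c[2])/r[:,2])[:,None]
def proj(d,P):
    return cv2.projectPoints(np.float64(P).reshape(-1,1,3),np.array(d["rvec"]),np.array(d["tvec"]),d["intrinsics"],np.array(d["D"]))[0].reshape(-1,2)
E
python3 - <<'E'
from h import *
d=get_image("top");im=d["img"];R,_=cv2.Rodrigues(np.array(d["rvec"]));print("cam",-R.T@np.array(d["tvec"]).ravel())
hsv=cv2.cvtColor(im,cv2.COLOR_RGB2HSV)
for nm,(x0,x1,y0,y1),h in(("L",(235,295,180,250),.078),("R",(355,430,180,240),.078)):
    v=hsv[y0:y1,x0:x1,2]
    for th in(60,190):
        m=(v>th).astype(np.uint8);n,l,s,c=cv2.connectedComponentsWithStats(m);k=1+s[1:,4].argmax()
        ct=cv2.findContours((l==k).astype(np.uint8),0,2)[0][0]
        b=cv2.boxPoints(cv2.minAreaRect(ct))+[x0,y0];w=ray(d,b,h)[:,:2]
        e=[np.linalg.norm(w[i]-w[i-3]) for i in range(2)]
        print(nm,th,s[k,4],b.round(1).tolist(),w.round(3).tolist(),np.round(e,3),"c",w.mean(0).round(3))
for nm,uv,h in(("jar",(318,162),.075),("beaker",(319,270),.068),("weight",(323.5,223.5),.038),("bottle",(486,227),.095)): print(nm,ray(d,[uv],h).round(3))
a=cv2.resize(im[180:250,235:305],(400,400),interpolation=2);b=cv2.resize(im[175:245,358:428],(400,400),interpolation=2)
cv2.imwrite("pics/z.png",np.hstack([a,b])[:,:,::-1])
E
```

```text
cam [0.33485656 0.02783938 1.17640584]
L 60 782 [[245.1, 197.0], [260.3, 190.0], [280.9, 234.7], [265.7, 241.7]] [[0.62, 0.187], [0.639, 0.148], [0.522, 0.093], [0.504, 0.131]] [0.043 0.129] c [0.571 0.14 ]
L 190 203 [[255.2, 194.3], [259.7, 192.2], [276.8, 229.2], [272.3, 231.3]] [[0.628, 0.161], [0.633, 0.15], [0.536, 0.104], [0.531, 0.115]] [0.013 0.107] c [0.582 0.132]
R 60 943 [[362.7, 212.3], [414.8, 188.6], [422.2, 204.9], [370.1, 228.6]] [[0.583, -0.117], [0.648, -0.255], [0.605, -0.273], [0.54, -0.136]] [0.152 0.047] c [ 0.594 -0.195]
R 190 322 [[371.2, 218.0], [416.5, 196.8], [419.5, 203.2], [374.2, 224.4]] [[0.568, -0.139], [0.626, -0.259], [0.609, -0.266], [0.552, -0.146]] [0.133 0.019] c [ 0.589 -0.202]
jar [[ 0.718 -0.001  0.075]]
beaker [[ 0.434 -0.005  0.068]]
weight [[ 0.56  -0.017  0.038]]
bottle [[ 0.545 -0.431  0.095]]
```

View pics/z.png

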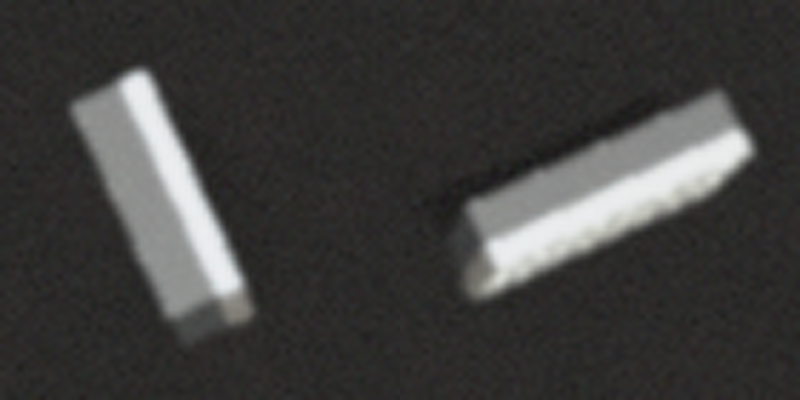

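The left rack is the short one (108 mm). Its strip centre is about (0.582,0.132) and it gets pushed along (-0.43,0.90). The right one is the long rack, pushed along (0.90,0.435). One tool yaw works for both: tool x for the short rack and tool y for the long one.

```bash
python3 -m jog '[[0,0,0,0.13],[0,0,0,0.13],[0,0,0,0.13],[0,0,0,0.13],[0,0,0,0.14]]' 1 20
python3 -m jog '[[-0.045,0.007,0,0],[-0.045,0.007,0,0],[-0.045,0.007,0,0],[-0.045,0.007,0,0],[-0.045,0.007,0,0],[-0.045,0.007,0,0],[-0.045,0.007,0,0],[-0.045,0.007,0,0]]'
cat >> h.py <<'E'
from scipy.spatial.transform import Rotation as Ro
def to(x,y,z):
    o=observe();R=Ro.from_rotvec(o["ee_rot"]).as_matrix()
    print("t",round(o["clock"],2),"pos",o["position"].round(3),"xhead",np.degrees(np.arctan2(R[1,0],R[0,0])).round(1),"zdir",R[:,2].round(3),"shift",(R.T@(np.array([x,y,z])-o["position"])).round(3),"F",o["force"].round(1),"w",round(o["width"],2),"q",o["joints"].round(2))
E
python3 -c "
from h import *
to(.602,.091,.19)"
```

```text
clock: 0.65
position: [0.2791, 0.5572, 0.1897]
ee_rot: [1.704, 2.639, -0.008]
force: [0.1, -0.5, -0.0]
width: 0.615
clock: 1.45
position: [0.4773, 0.2482, 0.1874]
ee_rot: [-1.691, -2.644, 0.01]
force: [0.8, 0.8, -0.4]
width: 0.003
t 1.45 pos [0.477 0.248 0.187] xhead 114.8 zdir [-0.006 -0.004 -1.   ] shift [-0.195  0.047 -0.003] F [ 0.8  0.8 -0.4] w 0.0 q [-0.81  0.3   0.29  1.8  -0.1   1.06 -0.04]
```

```bash
python3 -m jog '[[-0.045,0.01,0,0],[-0.045,0.01,0,0],[-0.045,0.01,0,0],[-0.045,0.01,0,0],[-0.02,0.01,0,0],[0,0,0,0]]'
python3 -c "
from h import *
to(.602,.091,.068)"
```

```text
clock: 2.05
position: [0.6126, 0.0716, 0.1867]
ee_rot: [-1.704, -2.639, 0.015]
force: [0.0, 0.5, -0.2]
width: 0.007
t 2.05 pos [0.613 0.072 0.187] xhead 114.3 zdir [-0.006 -0.007 -1.   ] shift [ 0.023 -0.001  0.119] F [ 0.   0.5 -0.2] w 0.01 q [-0.46  0.44  0.36  1.62 -0.16  1.12  0.37]
```

```bash
python3 -m jog '[[0,0,0.04,0],[0,0,0.04,0],[0,0,0.035,0],[0,0,0.004,0],[0,0,0,0]]'
python3 -m jog '[[0.01,0,0,0],[0.01,0,0,0],[0.01,0,0,0],[0,0,0,0]]'
python3 - <<'E'
from h import *
to(.585,.127,.068)
d=get_image("side");p=proj(d,[[.582,.132,.08]])[0].astype(int);d2=get_image("top")
c=d["img"][p[1]-75:p[1]+75,p[0]-75:p[0]+75];q=d2["img"][165:265,210:310]
cv2.imwrite("pics/a.png",np.hstack([cv2.resize(c,(400,400)),cv2.resize(q,(400,400))])[:,:,::-1])
E
```

```text
clock: 2.55
position: [0.6113, 0.0736, 0.0653]
ee_rot: [-1.702, -2.639, 0.011]
force: [0.4, 0.5, 0.3]
width: 0.002
clock: 2.95
position: [0.6001, 0.1063, 0.0706]
ee_rot: [1.698, 2.64, -0.001]
force: [0.1, 0.2, -0.2]
width: 0.006
t 2.95 pos [0.6   0.106 0.071] xhead 114.5 zdir [ 0.002 -0.002 -1.   ] shift [ 0.025 -0.005  0.003] F [ 0.1  0.2 -0.2] w 0.01 q [-0.49  0.54  0.32  1.77 -0.21  0.86  0.36]
```

View pics/a.png

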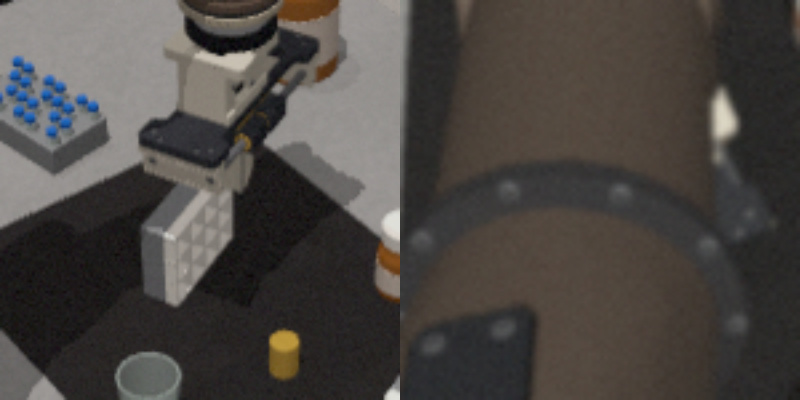

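The side crop shows the gripper at the top far half of the short rack, which is still upright, but the fingertips are hard to tell apart. I'll compare the projected TCP with the picture.

```bash
python3 - <<'E'
from h import *
d=get_image("side");o=observe();T=o["position"]
pts=[T,T+[0,0,.066],[.582,.132,.083],[.633,.150,.083],[.536,.104,.083]]
P=proj(d,pts);print(P.round(1),o["ee_rot"])
c0=P[0].astype(int);im=d["img"].copy()
c=cv2.resize(im[c0[1]-60:c0[1]+60,c0[0]-80:c0[0]+80],(800,600),interpolation=2)
for i,p in enumerate(P): cv2.circle(c,tuple(int(v) for v in (p-(c0-[80,60]))*5),4,[(255,0,0),(0,255,0),(0,0,255),(255,255,0),(255,0,255)][i],-1)
cv2.imwrite("pics/b.png",c[:,:,::-1])
E
```

```text
[[316.5 191. ]
 [316.4 169.3]
 [303.  183.9]
 [315.5 171.9]
 [294.2 197.8]] [ 1.70123235  2.63722555 -0.0035578 ]
```

View pics/b.png

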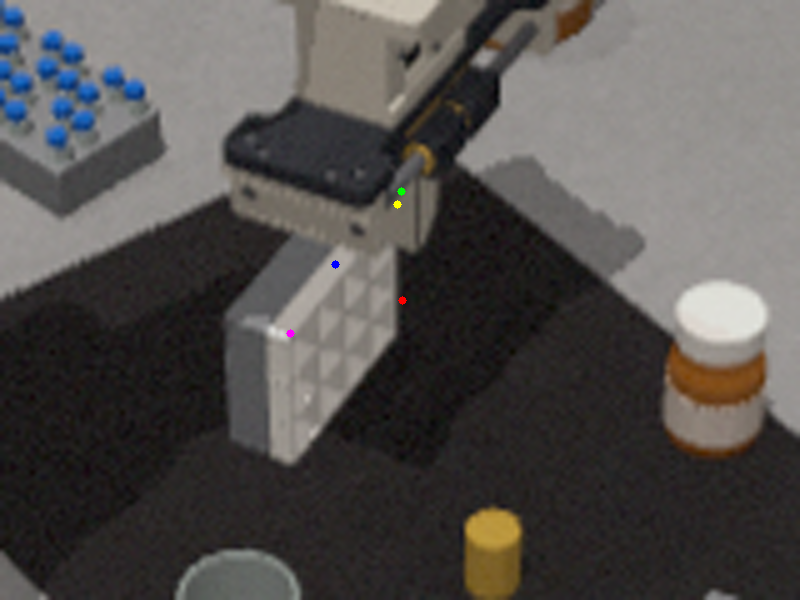

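The rack matches the measured points, but I can't see any fingers at the projected TCP (316,191). I'll check the wrist view and a wider side crop before pushing.

```bash
python3 - <<'E'
from h import *
w=get_image("wrist");d=get_image("side");T=observe()["position"]
p=proj(w,[T,[.582,.132,.083],[.633,.150,.083],[.536,.104,.083]]);print(p.round(0))
a=w["img"].copy()
for q,c in zip(p,[(255,0,0),(0,0,255),(255,255,0),(255,0,255)]):
    if abs(q).max()<2000: cv2.circle(a,tuple(int(v) for v in q),4,c,-1)
a=cv2.resize(a,(480,360));b=cv2.resize(d["img"][40:240,230:408],(320,360),interpolation=2)
cv2.imwrite("pics/c.png",np.hstack([a,b])[:,:,::-1])
R,_=cv2.Rodrigues(np.array(w["rvec"]));print("wcam",-R.T@np.array(w["tvec"]).ravel(),R[2])
E
```

```text
[[316. 274.]
 [307. 223.]
 [409. 232.]
 [206. 235.]]
wcam [0.56808952 0.17377943 0.26319335] [ 0.11677657 -0.2599093  -0.95854598]
```

View pics/c.png

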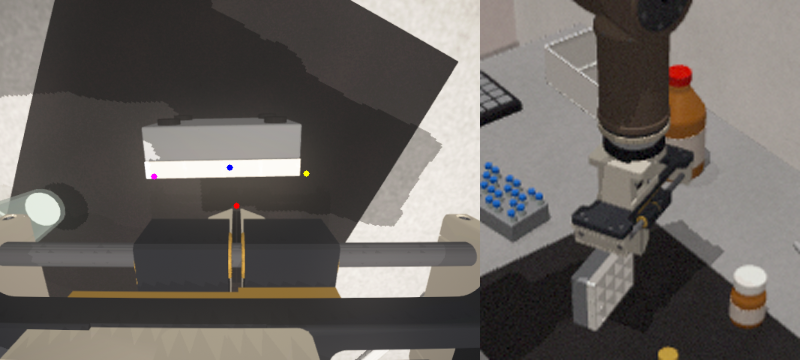

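The wrist view shows the closed fingertips at (237,206), centred in front of the white strip with a gap. They are dark fingers on a dark mat, so the side view hid them. Pushing now.

```bash
python3 -m jog '[[0.012,0,0,0],[0.012,0,0,0],[0.012,0,0,0],[0.012,0,0,0],[0.012,0,0,0]]'
python3 -c "
from h import *
to(.585,.127,.07)"
```

```text
clock: 3.7
position: [0.5743, 0.1596, 0.0691]
ee_rot: [1.707, 2.634, -0.006]
force: [0.2, -0.2, -0.6]
width: 0.006
t 3.7 pos [0.574 0.16  0.069] xhead 114.1 zdir [ 0.    -0.005 -1.   ] shift [-0.034 -0.004 -0.001] F [ 0.2 -0.2 -0.6] w 0.01 q [-0.59  0.53  0.32  1.8  -0.21  0.85  0.25]
```

```bash
python3 -m jog '[[0.01,0,0,0],[0,0,0,0],[0,0,0,0],[0,0,0,0]]'
python3 - <<'E'
from h import *
to(.585,.127,.07)
w=get_image("wrist");d=get_image("side")
a=cv2.resize(w["img"],(480,360));b=cv2.resize(d["img"][40:240,230:408],(320,360),interpolation=2)
cv2.imwrite("pics/d.png",np.hstack([a,b])[:,:,::-1])
E
```

```text
clock: 4.1
position: [0.5685, 0.173, 0.0689]
ee_rot: [1.702, 2.638, -0.006]
force: [-0.0, -0.1, 0.1]
width: 0.006
t 4.1 pos [0.569 0.173 0.069] xhead 114.3 zdir [-0.    -0.004 -1.   ] shift [-0.049 -0.004 -0.001] F [-0.  -0.1  0.1] w 0.01 q [-0.61  0.52  0.32  1.81 -0.21  0.85  0.23]
```

View pics/d.png

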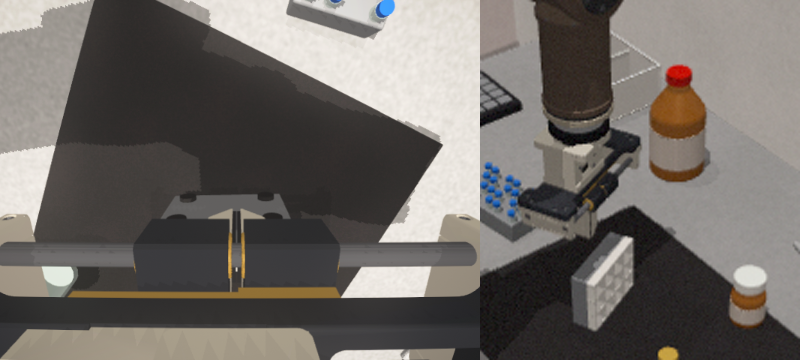

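The short rack is still standing and the fingers have passed over it with no force, so the true tip height must be above 0.083. I'll measure the fingertip in the side view against the TCP projection.

```bash
python3 - <<'E'
from h import *
d=get_image("side");T=observe()["position"];P=proj(d,[T,T+[0,0,.02],T+[0,0,.04],T+[0,0,.066],[.582,.132,.083]]);print(T,P.round(1))
c0=P[2].astype(int);c=cv2.resize(d["img"][c0[1]-45:c0[1]+45,c0[0]-60:c0[0]+60],(800,600),interpolation=2)
for i,p in enumerate(P): cv2.circle(c,tuple(int(v) for v in (p+.5-(c0-[60,45]))*800/120),4,[(255,0,0),(255,128,0),(255,255,0),(0,255,0),(0,0,255)][i],-1)
cv2.imwrite("pics/e.png",c[:,:,::-1])
E
```

```text
[0.56873298 0.17246937 0.06896477] [[288.9 181.9]
 [288.6 175.5]
 [288.3 169. ]
 [287.9 160.3]
 [303.  183.9]]
```

View pics/e.png

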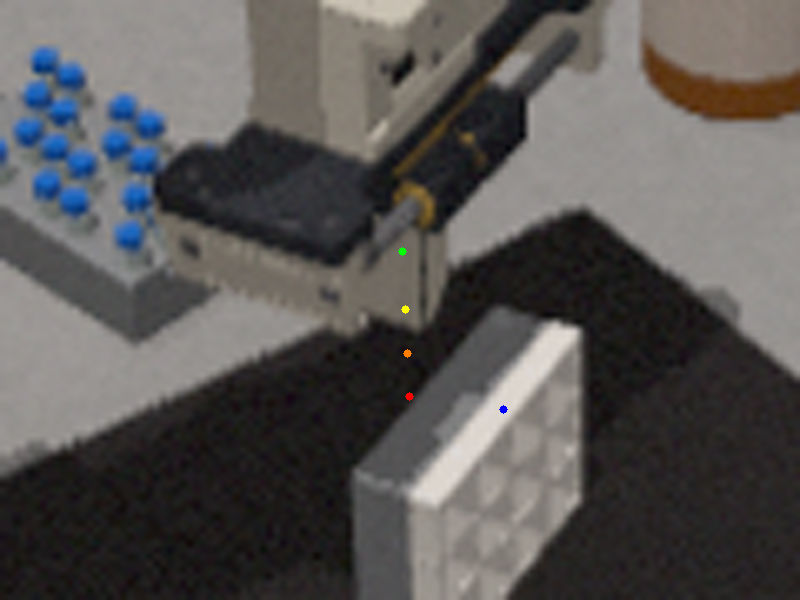

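The beige finger ends at crop (425,330), so it hangs about 25 mm above the reported tip point and cleared the rack top at 0.083. I'll go back over the top, come down about 26 mm lower than before, and creep in watching the force.

```bash
python3 -m jog '[[0,0,-0.025,0],[-0.03,0,0,0],[-0.03,0,0,0],[-0.03,0,0,0],[0,0.004,0,0],[0,0,0.035,0],[0,0,0.018,0],[0,0,0,0]]'
python3 - <<'E'
from h import *
to(.585,.127,.043)
w=get_image("wrist");d=get_image("side");T=observe()["position"]
p=proj(d,[T])[0].astype(int)
b=cv2.convertScaleAbs(cv2.resize(d["img"][p[1]-50:p[1]+30,p[0]-40:p[0]+40],(400,400),interpolation=2),alpha=2.2)
a=cv2.convertScaleAbs(cv2.resize(w["img"][200:400,220:420],(400,400),interpolation=2),alpha=1.6)
cv2.circle(b,(200,250),3,(255,0,0),-1)
cv2.imwrite("pics/f.png",np.hstack([a,b])[:,:,::-1])
E
```

```text
clock: 5.05
position: [0.6135, 0.0853, 0.042]
ee_rot: [1.708, 2.63, -0.003]
force: [-0.2, -0.2, 0.1]
width: 0.006
t 5.05 pos [0.613 0.085 0.042] xhead 114.0 zdir [ 0.004 -0.005 -1.   ] shift [ 0.05  -0.009 -0.001] F [-0.2 -0.2  0.1] w 0.01 q [-0.44  0.59  0.32  1.77 -0.23  0.82  0.4 ]
```

View pics/f.png

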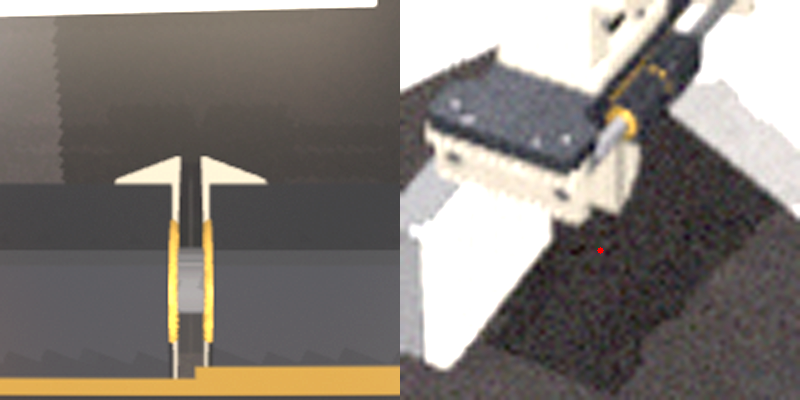

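The contrast crop shows the finger ends about 20–25 mm above the projected TCP, near (620,215). At a reading of 0.042 the tips are therefore really at about 0.065, which is below the rack top. Creeping in.

```bash
python3 -m jog '[[0.012,-0.003,0,0],[0.012,-0.003,0,0],[0.012,-0.003,0,0]]'; python3 -m jog '[[0.01,0,0,0],[0.01,0,0,0]]'; python3 -m jog '[[0.012,0,0,0],[0.012,0,0,0]]'
python3 -c "
from h import *
to(.585,.127,.042)"
```

```text
clock: 5.45
position: [0.5923, 0.1162, 0.0464]
ee_rot: [1.708, 2.624, 0.004]
force: [-0.2, 0.1, 0.3]
width: 0.008
clock: 5.65
position: [0.5828, 0.1377, 0.0474]
ee_rot: [1.705, 2.626, 0.006]
force: [0.3, -0.7, 1.6]
width: 0.007
clock: 5.85
position: [0.5721, 0.1623, 0.0476]
ee_rot: [1.704, 2.627, 0.008]
force: [-0.5, 0.6, -0.9]
width: 0.0
t 5.85 pos [0.572 0.162 0.048] xhead 114.1 zdir [ 0.012 -0.002 -1.   ] shift [-0.037 -0.003  0.006] F [-0.5  0.6 -0.9] w 0.0 q [-0.59  0.55  0.32  1.84 -0.23  0.79  0.26]
```

```bash
cat >> h.py <<'E'
def white(box):
    d=get_image("side");x0,x1,y0,y1=box;im=d["img"][y0:y1,x0:x1]
    h=cv2.cvtColor(im,cv2.COLOR_RGB2HSV);m=((h[...,2]>125)&(h[...,1]<50)).astype(np.uint8)
    n,l,s,c=cv2.connectedComponentsWithStats(m)
    for k in range(1,n):
        if s[k,4]>40: print("white",(s[k,:2]+[x0,y0]).tolist(),s[k,2:].tolist(),(c[k]+[x0,y0]).round(1))
E
python3 - <<'E'
from h import *
white((265,325,160,230))
im=cv2.imread("pics/side0.png")[160:230,265:325,::-1];h=cv2.cvtColor(im,cv2.COLOR_RGB2HSV);m=((h[...,2]>125)&(h[...,1]<50)).astype(np.uint8)
n,l,s,c=cv2.connectedComponentsWithStats(m);print("before",s[1:].tolist())
E
```

```text
white [267, 175] [44, 41, 619] [288.1 193.9]
before [[0, 0, 35, 16, 282], [17, 9, 33, 54, 1032]]
```

The white face's outline in the side view dropped from 1032 to 619 px and moved left and down, so the short rack is going over. I'll lift clear, move to the long rack's near side, and look from there.

```bash
python3 -m jog '[[0,0,-0.04,0],[0,0,-0.045,0],[0,0,-0.045,0]]';python3 -m jog '[[-0.04,-0.025,0,0],[-0.04,-0.025,0,0],[-0.04,-0.025,0,0],[-0.04,-0.025,0,0],[-0.04,-0.025,0,0],[-0.04,-0.025,0,0],[-0.04,-0.025,0,0],[-0.025,-0.015,0,0]]'
python3 - <<'E'
from h import *
to(.523,-.234,.04)
d=get_image("side");t=get_image("top")
b=cv2.resize(d["img"][130:330,190:457],(400,300),interpolation=2);a=cv2.resize(t["img"][150:300,200:400],(400,300),interpolation=2)
cv2.imwrite("pics/g.png",np.hstack([a,b])[:,:,::-1])
E
```

```text
clock: 6.2
position: [0.564, 0.1665, 0.174]
ee_rot: [1.701, 2.64, -0.01]
force: [0.7, 0.3, -0.3]
width: 0.003
clock: 7.0
position: [0.5231, -0.1927, 0.1819]
ee_rot: [1.678, 2.644, 0.011]
force: [1.1, 0.8, 0.1]
width: 0.006
t 7.0 pos [ 0.523 -0.193  0.182] xhead 115.2 zdir [ 0.012  0.    -1.   ] shift [-0.037 -0.019  0.142] F [1.1 0.8 0.1] w 0.01 q [-0.1   0.34  0.48  1.79 -0.19  1.04  0.89]
```

View pics/g.png

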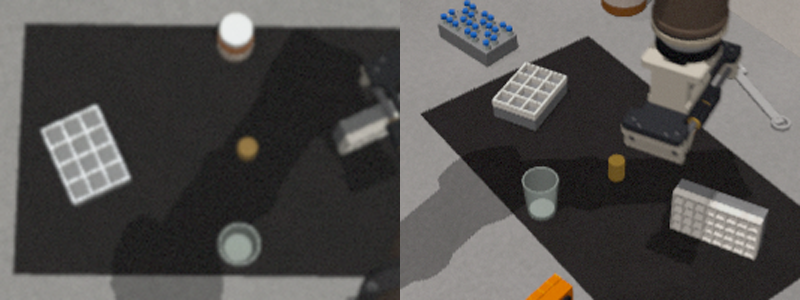

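The short rack lies flat with its pockets up (left crop, about (85,155)), and the bystanders have not moved. Next is the long rack.

```bash
python3 -m jog '[[-0.037,-0.019,0,0],[0,0,0.045,0],[0,0,0.045,0],[0,0,0.04,0],[0,0,0.01,0],[0,0,0,0]]'
python3 -c "
from h import *
to(.586,-.204,.036)"
```

```text
clock: 7.7
position: [0.5275, -0.2342, 0.0395]
ee_rot: [1.678, 2.638, 0.014]
force: [-0.2, -1.0, 0.4]
width: 0.006
t 7.7 pos [ 0.527 -0.234  0.04 ] xhead 115.1 zdir [ 0.018 -0.001 -1.   ] shift [0.003 0.066 0.005] F [-0.2 -1.   0.4] w 0.01 q [ 0.04  0.54  0.41  1.9  -0.32  0.75  1.07]
```

```bash
python3 -m jog '[[0,0.013,0.002,0],[0,0.013,0.002,0],[0,0.013,0.002,0]]'; python3 -m jog '[[0,0.01,0.001,0],[0,0.01,0.001,0],[0,0.01,0.001,0]]';python3 -c "
from h import *
to(.586,-.204,.036);white((355,450,235,310))"
```

```text
clock: 8.0
position: [0.5675, -0.2171, 0.0385]
ee_rot: [1.676, 2.633, 0.017]
force: [0.9, 0.4, 0.2]
width: -0.0
clock: 8.3
position: [0.6008, -0.2027, 0.043]
ee_rot: [1.67, 2.63, 0.023]
force: [-0.1, 0.3, -0.1]
width: 0.0
t 8.3 pos [ 0.601 -0.203  0.043] xhead 115.2 zdir [ 0.03  -0.002 -1.   ] shift [ 0.005 -0.014  0.007] F [-0.1  0.3 -0.1] w 0.0 q [-0.03  0.61  0.41  1.76 -0.33  0.81  0.98]
white [387, 235] [29, 12, 221] [401.3 239.2]
white [434, 235] [16, 26, 297] [442.9 244.8]
white [371, 259] [66, 41, 1001] [409.4 278. ]
```

```bash
python3 -m jog '[[0,0.01,0.004,0],[0,0.01,0.004,0]]';python3 -c "
from h import *
to(.586,-.204,.036);white((355,450,220,310))"; python3 -m jog '[[0,0.012,0.003,0],[0,0.012,0.003,0]]';python3 -c "
from h import *
to(.586,-.204,.036);white((355,450,220,310))"
```

```text
clock: 8.55
position: [0.6235, -0.1923, 0.0362]
ee_rot: [1.665, 2.629, 0.025]
force: [-0.7, -0.4, 0.4]
width: 0.005
t 8.55 pos [ 0.623 -0.192  0.036] xhead 115.3 zdir [ 0.033 -0.002 -0.999] shift [ 0.005 -0.039 -0.001] F [-0.7 -0.4  0.4] w 0.01 q [-0.05  0.64  0.41  1.72 -0.34  0.82  0.96]
white [392, 220] [34, 22, 485] [406.9 228.3]
white [377, 220] [73, 65, 1306] [427.8 257. ]
clock: 8.8
position: [0.6471, -0.1805, 0.029]
ee_rot: [1.666, 2.631, 0.024]
force: [0.0, 0.0, -0.7]
width: 0.006
t 8.8 pos [ 0.647 -0.181  0.029] xhead 115.3 zdir [ 0.032 -0.002 -0.999] shift [ 0.005 -0.065 -0.009] F [ 0.   0.  -0.7] w 0.01 q [-0.06  0.67  0.4   1.67 -0.35  0.83  0.93]
white [396, 220] [31, 16, 301] [410.2 225.8]
white [438, 220] [12, 26, 184] [445.3 229.4]
white [377, 250] [73, 35, 1127] [417.5 265. ]
```

The white region's bottom rose from row 300 to 285, so the long rack has tipped. I'll lift off, back away, and check.

```bash
python3 -m jog '[[0,0,-0.03,0],[0,0,-0.045,0],[0,0,-0.045,0],[0,0,-0.045,0],[-0.01,-0.045,0,0],[-0.02,-0.04,0,0],[-0.03,-0.03,0,0],[-0.03,-0.03,0,0]]';python3 -m jog '[[-0.03,-0.035,0,0],[-0.03,-0.035,0,0],[-0.03,-0.035,0,0],[0,0,0,0],[0,0,0,0]]'
python3 - <<'E'
from h import *
to(.523,-.234,.04)
d=get_image("side");t=get_image("top")
b=cv2.resize(d["img"][130:400,190:490],(333,300),interpolation=2);a=cv2.resize(t["img"][140:310,200:500],(460,261),interpolation=2);a=cv2.copyMakeBorder(a,0,39,0,0,0)
cv2.imwrite("pics/i.png",np.hstack([a,b])[:,:,::-1])
h=cv2.cvtColor(t["img"],cv2.COLOR_RGB2HSV)[...,2];m=(h>70).astype(np.uint8)
for nm,(x0,x1,y0,y1),hh in(("short",(225,290,180,260),.039),("long",(340,432,166,240),.035)):
    n,l,s,c=cv2.connectedComponentsWithStats(m[y0:y1,x0:x1]);k=1+s[1:,4].argmax()
    ct=cv2.findContours((l==k).astype(np.uint8),0,2)[0][0];w=ray(t,cv2.boxPoints(cv2.minAreaRect(ct))+[x0,y0],hh)[:,:2]
    print(nm,w.mean(0).round(3),[np.linalg.norm(w[i]-w[i-3]).round(3) for i in(0,1)])
E
```

```text
clock: 9.65
position: [0.5557, -0.3162, 0.1943]
ee_rot: [1.643, 2.649, 0.027]
force: [1.4, -1.2, -0.2]
width: 0.004
clock: 10.15
position: [0.4944, -0.4556, 0.192]
ee_rot: [1.656, 2.641, 0.02]
force: [1.1, 0.9, 0.0]
width: 0.004
t 10.15 pos [ 0.494 -0.456  0.192] xhead 115.8 zdir [ 0.027 -0.002 -1.   ] shift [0.189 0.119 0.152] F [1.1 0.9 0. ] w 0.0 q [ 0.35  0.53  0.51  1.5  -0.29  1.17  1.37]
short [0.549 0.198] [np.float64(0.09), np.float64(0.12)]
long [ 0.653 -0.176] [np.float64(0.143), np.float64(0.087)]
```

View pics/i.png

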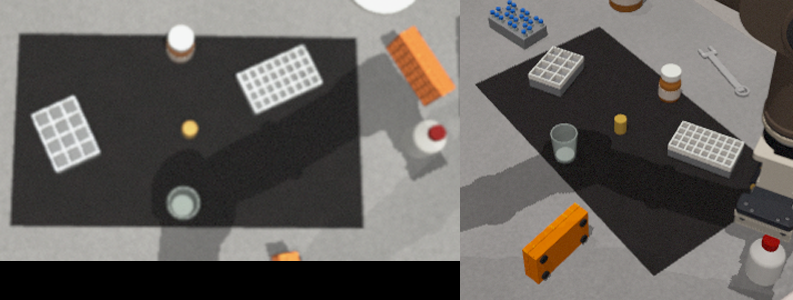

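```bash
python3 -c "
from cell import ticket
print(ticket.sign_off())"
```

```text
the job is handed in; nothing more can be done
None
```

I pushed both racks over with the shut fingertips, and the job was handed in at about 10 s. In the final top and side pictures both lie flat with their pockets up. I judged flatness and rest by eye; tilt and speed were not measured.

- **Distance moved:** by camera measurement, the short rack's centre moved about 6 cm and the long rack's about 5.5 cm, against a 12 cm limit.
- **Other things:** the jar, beaker, weight, loaded rack and bottle look upright and undisturbed. I checked this by eye and did not re-measure their positions.
- **Arm:** the gripper was lifted clear at a reported TCP height of 0.19 m, with wrist force readings near zero (about 1 N).
- **Failed first try:** the first push at the short rack passed over it without touching. The camera showed the shut fingers ending about 20–25 mm above the reported TCP. I lowered the tool by that much for both later pushes, and I did not find the cause of the mismatch.

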